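Ready the glue-up hood: fan on, sash to the working mark

TASK

Get the glue-up hood ready for work: press its green fan button fully in, and only then push the window sash up from beneath its lip until the red pointer on the sash stands level with the yellow marker clipped to the right-hand rail. Do it all by touch, without gripping the lip or lifting anything; leave the marker, the glue bottle and the other things in the hood where they are, and leave the sash standing at the mark with your hand away from it.

Things in the scene. Friction and masses are not known exactly. Their poses are not given: they have to be found in the camera images.
- hood: Bench-top glue-up hood: grey sill, aluminium rails, clear sides, round filter canister on top. Fixed; 370 deep, 322 wide over the rail caps, 478 high. Origin on the bench top at mid-width, x into the hood (away from the robot), y to its left, z up; only yaw varies. Sill: x -190 to -104 mm, 35 mm high, full width; above it the front is open up to the sash lip.
- fan_button (a joint): Travel of the green fan button in m: 0 = out (off), 0.006 = fully in (on). Moves straight down, takes about 3 N and stays in where it is left.
- button_top (a point): Centre of the top face of the green button: 30 mm across, on the sill, right of its middle, 14 mm proud of the sill's top when out (11 mm proud of its 40 mm wide steel bezel); pressed, it sinks 6 mm.
- sash (a joint): Height of the clear sash in m along its rails: 0 lowest, grows as it is raised, stop at 0.17. The rails lean back 25 degrees from the vertical: a rise of 1 moves the sash 0.906 up and 0.423 along the hood's x. Balanced by counterweights; takes about 3 to 5 N along the rails and stays where it is left.
- lip_edge (a point): Middle of the lower front edge of the sash's lip (sash_c3): an aluminium shelf 170 mm wide (along hood y), 5 mm thick, standing out 28 mm from the sash towards the robot, square to the leaning sash, with a 3 mm black rubber strip (sash_c4) on top set 8 mm back. Site z points up the rails, -x out along the lip. With the sash lowest it lies at hood x = -113 mm, 99 mm above the bench.
- pointer (a point): Tip of the flat red triangle on the sash's bottom rail, at its right-hand end; moves with the sash. Its z axis points up the rails.
- marker (a joint): Position of the yellow marker on the right-hand rail in m: the pointer is level with the middle of the marker when joint sash equals this value. It is clamped and must not be shifted.
- mark (a point): Middle of the inner edge of the yellow marker: a 29 x 14 mm clip (14 mm along the rail) with a black centre line and a small dark thumbscrew, on the front of the right-hand rail. Its z axis points up the rails.
- block: Steel bench block, 110 x 134 x 58 mm, standing in the hood, loose; origin at the centre of its underside. Leave alone.
- slip: Thin wooden handle slip, 36 x 199 x 6 mm, lying on the steel block, loose; origin at the centre of its underside. Leave alone.
- glue_mid (a point): Middle (60 mm up) of the yellow glue bottle with red nozzle, 38 mm across, 123 mm high, standing loose in the hood at the left. Leave alone.
- pencil: Flat red carpenter's pencil, 6 x 150 x 7 mm, lying loose on the hood's floor just behind the opening, along the hood's width; origin at the centre of its underside. Leave alone.

How it is judged:
By the outcome, as a careful person would: the job done as asked, in the order asked, and still so for the second after the job is handed in, with the robot touching nothing.
It also fails if it takes over 46 s, if anything falls off the work surface, if the arm or the gripper's body presses on something with over 40 N, if the wrist force passes 120 N, or if a joint passes its speed limit or range.

ROBOT

A 6-joint arm with a two-finger parallel gripper is mounted at the origin on a cart in front of the work surface, level with it; the furniture and walls round the work are solid. World frame = base frame: x ahead of the robot, y to its left, z up, the work surface at z = 0. Lengths are in m, angles in rad, forces in N, time in s.
With the tool pointing down it reaches from about 0.275 to 0.725 m from the base axis. Payload 15.9 kg.
Tool frame: the origin (TCP) lies between the finger pads; the fingertips stand 8 mm ahead of it and the grasp point (between the pads) lies 11 mm behind it; z points along the fingers, y is the line along which they close (so a half turn about z gives the same grasp; the last joint's range is limited). The gripper opens to 85 mm and grips with 20 to 120 N. Pads are 22 mm wide; open, the fingers measure 114 mm over their backs; the gripper's body (76 mm by 85 mm) begins 54 mm behind the grasp point. The pads swing forward as they close: fully open they stand 13 mm farther back than shut.
Start: joints at [-1.275, 0.213, -0.034, 1.323, 0, 1.571], TCP at [0.146, -0.478, 0.205] pointing down, gripper open.
Joint ranges: [-2.98, 2.98], [-0.74, 1.72], [-1.14, 1.35], [-2.1, 2.04], [-1.57, 1.44], [-3.14, 3.14]. Speed limits (rad/s): [1.89, 1.89, 2.39, 2.57, 3.14, 3.14].

INTERFACE

Orientations are given as a unit quaternion [w, x, y, z].
In Python, from cell import bot, optics, spot_in gives the robot as it stands.
- The arm moves only by the tool carry_out, never from a script. Its argument "moves" is a list of rows, each an object of numbers: "dx", "dy", "dz": the shift along the tool's x, y, z in cm; "yaw": the turn about the tool's z in degrees; "claw": the finger opening in cm, from 0 to 8.54. A call has 1 to 8 rows; each row is the pose to reach, as a shift and turn from the pose commanded when the call began, along the tool's axes at that moment; what a row does not reach only later rows make up. A row lasts 1/12 s, in which the tool goes at most 41.7 mm and 7.16 degrees, less where a joint would pass 70% of its speed; a pose out of reach is approached as far as the arm can. A call with a gripper value outside its range is refused whole. The fingers move at their own pace and stop on an object; "squeeze" is the grip in N (left out, the last holds). Time passes only in rows, so rows that repeat a pose let the fingers close. It gives the time, the measured TCP pose, the force, the opening and the grip force at its end, in the units of the state.
- bot.get_state(): the state, without advancing time (a new reading comes with each control period).
- optics.camera(name): name is "scene" or "top" or "wrist"; returns a dict with "pixels" (480x640x3 uint8, blue, green, red), "range_z" (480x640 float32, m along the optical axis (not along the pixel's ray), 0 where there is no reading), "fx", "fy", "cx", "cy" (pixels), "cam_to_world" (4x4, takes a point from camera to world coordinates); the wrist camera has in their place "T_tool_cam" (4x4, takes a point from camera to tool coordinates, whose origin is the TCP and whose axes are the flange's). Camera axes: x right, y down, z forward; pixel columns grow to the right and rows downward; lengths in m; the calibration is good to about 2 mm. A picture is of the moment at which its call begins: read the wrist's pose just before it.
- bot.sign_off(): hands the job in; it is judged then, once.
Trained networks look in the newest picture that a camera, given by its name, has taken for a name from the list of things; names that differ only in an ending like _2 or _b are one class to them, and where a whole thing is asked for, a point or a joint stands for the part that bears it (a point fixed in the world has none). Each returns a list of dicts, best first, with "conf" (0 to 1); they miss things now and then, are a little off and sometimes report something else, mostly with a low value. They report only what shows in the picture. A call takes as long as a camera call.
- spot_in(thing, camera): "location" ([column, row] in pixels, amid what is visible of it).
The state is a dict: "time_s": time; "joint_positions": joint angles; "joint_vel": joint speeds; "tau": joint torques, N m; "position": TCP position; "orientation": TCP orientation; "contact_force": force on the tool from outside, world axes, zero at the start; "ft_torque": the same for the moment, N m; "opening": finger opening in m; "grasp_force": force on a finger pad.
Only numpy, scipy, OpenCV 4.12 (cv2) and the standard library are available. Lean on these libraries where they do the work, as an engineer would, in place of code of your own. Each camera call takes 0.05 s, during which the arm holds its last target. There are 200 camera calls.

## Working session

There is one attempt and no reset: what is moved stays moved. The work goes in short steps, Python scripts to look and compute and a tool call to move; the robot and the scene stay as the last step left them, time stands still between calls to the robot, and variables do not carry over. Pictures are saved under pics/ and viewed, at most 10 in all, crops included, and the job is handed in when it is done.

Besides the shell and the picture viewer there is one more tool, called after "Request:" as name(argument=value, ...), one argument or row to a line, values as JSON. carry_out: Moves the arm, as the interface text tells. Its arguments: {"type":"object","properties":{"moves":{"type":"array"},"squeeze":{"type":"number"}},"required":["moves"]}

```bash
mkdir -p pics; cat > h.py <<'E'
import numpy as np,cv2
from cell import bot,optics,spot_in
from scipy.spatial.transform import Rotation as R
def pt(c,u,v,T=None,z=None):
    u,v=int(round(u)),int(round(v))
    if z is None:
        w=c["range_z"][v-2:v+3,u-2:u+3]; w=w[w>0]; z=np.median(w) if w.size else np.nan
    T=c["cam_to_world"] if T is None else T
    return (T@[(u-c["cx"])/c["fx"]*z,(v-c["cy"])/c["fy"]*z,z,1])[:3]
E
python3 - <<'E'
from h import *
s=bot.get_state();print(s["time_s"],s["position"],s["orientation"],s["opening"])
for n in("scene","top"):
    c=optics.camera(n);cv2.imwrite(f"pics/{n}1.png",c["pixels"])
    print(n,np.round(c["cam_to_world"],3).tolist(),c["fx"])
    for t in("fan_button","lip_edge","pointer","mark","glue_mid","hood","block","pencil"):
        for d in spot_in(t,n)[:2]:print(n,t,round(d["conf"],2),np.round(d["location"]),np.round(pt(c,*d["location"]),3))
E
```

```text
0.0 [ 0.14565083 -0.47795493  0.204842  ] [-5.15846536e-04  9.89081097e-01  1.47371346e-01 -6.75388772e-05] 0.0855339459326942
scene [[0.056, 0.872, -0.487, 0.975], [0.998, -0.045, 0.034, 0.374], [0.008, -0.488, -0.873, 0.854], [0.0, 0.0, 0.0, 1.0]] 451.0671846379564
scene fan_button 0.45 [269. 213.] [0.458 0.302 0.048]
scene hood 0.92 [356. 258.] [0.763 0.428 0.427]
top [[-0.122, -0.764, 0.634, 0.025], [-0.993, 0.095, -0.077, 0.472], [-0.002, -0.639, -0.77, 0.743], [0.0, 0.0, 0.0, 1.0]] 583.6442740819874
top fan_button 0.62 [391. 309.] [0.458 0.315 0.047]
top lip_edge 0.96 [323. 181.] [0.571 0.398 0.199]
top pointer 0.74 [322. 179.] [0.572 0.399 0.203]
top mark 0.65 [411. 151.] [0.601 0.274 0.211]
top glue_mid 0.63 [390. 308.] [0.46  0.316 0.047]
top hood 0.77 [306. 165.] [0.576 0.419 0.226]
top block 0.17 [412. 151.] [0.602 0.272 0.211]
top pencil 0.91 [320. 289.] [0.526 0.407 0.016]
top pencil 0.43 [411. 152.] [0.601 0.274 0.21 ]
```

View pics/top1.png

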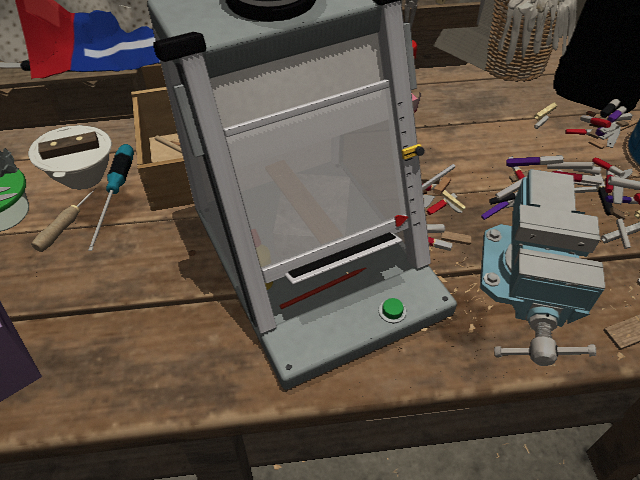

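View pics/scene1.png

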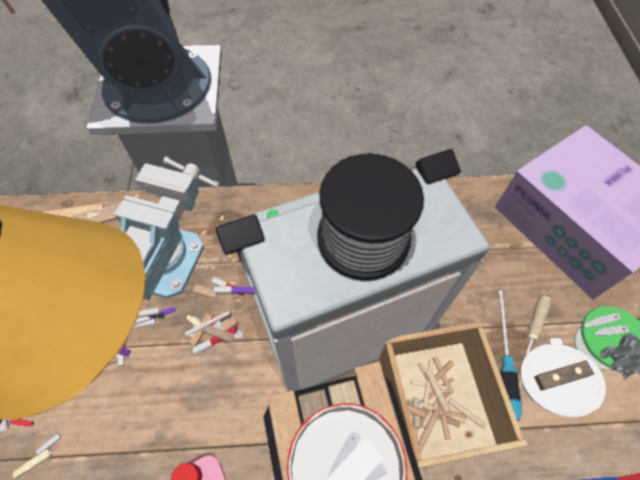

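The top view shows the button at (393,309), lip from (290,275) to (400,238), the pointer at (401,220), the marker at (413,152) and the sill's front corners near (283,387) and (455,303). The overhead scene view shows mostly the roof and canister.

```bash
python3 - <<'E'
from h import *
c=optics.camera("top")
for n,u,v in[("btn",393,307),("sill L",290,374),("sill R",445,303),("lipL",291,276),("lipR",399,239),("lip mid",345,259),("ptr",400,220),("mark",411,152),("railL",255,290),("railR",422,230)]:
    print(n,np.round(pt(c,u,v),4))
# plane fit for rails etc: sill top points
Z=c["range_z"];v,u=np.mgrid[0:480,0:640];P=np.stack([(u-c["cx"])/c["fx"]*Z,(v-c["cy"])/c["fy"]*Z,Z,1+0*Z],-1)@c["cam_to_world"].T
m=(abs(P[...,2]-.035)<.004)&(Z>0)&(u>250)&(u<460)&(v>280)
q=P[m][:,:2].astype(np.float32);r=cv2.minAreaRect(q*1000);print(r,cv2.boxPoints(r).tolist(),len(q))
cv2.imwrite("pics/crop.png",cv2.resize(c["pixels"][130:330,250:460],None,fx=2.8,fy=2.8,interpolation=cv2.INTER_CUBIC))
# colours
hsv=cv2.cvtColor(c["pixels"],cv2.COLOR_BGR2HSV)
for n,lo,hi,roi in[("red",(0,150,80),(6,255,255),(205,235,385,412)),("yel",(20,120,80),(35,255,255),(140,165,395,430)),("grn",(50,120,60),(85,255,255),(290,325,375,415))]:
    mm=cv2.inRange(hsv,lo,hi).astype(bool);k=np.zeros_like(mm);a,b,d,e=roi;k[a:b,d:e]=1;mm&=k&(Z>0)
    yy,xx=np.nonzero(mm);print(n,len(xx),xx.min(),xx.max(),yy.min(),yy.max(),np.round([xx.mean(),yy.mean()],1),np.round(np.median(P[mm],0)[:3],4))
E
```

```text
btn [0.4615 0.3113 0.0471]
sill L [0.3842 0.4652 0.0321]
sill R [0.4679 0.2318 0.033 ]
lipL [0.4873 0.4513 0.1099]
lipR [0.5305 0.2949 0.1128]
lip mid [0.5046 0.3756 0.113 ]
ptr [0.5617 0.2872 0.117 ]
mark [0.6011 0.2737 0.2097]
railL [0.4768 0.5008 0.101 ]
railR [0.5585 0.2525 0.0936]
((461.92913818359375, 359.29913330078125), (91.11904907226562, 279.12432861328125), 18.269620895385742) [[374.91497802734375, 477.5438232421875], [462.41741943359375, 212.48963928222656], [548.9432983398438, 241.054443359375], [461.44085693359375, 506.108642578125]] 8433
red 92 395 407 215 226 [399.9 219.6] [0.5621 0.2876 0.1179]
yel 132 402 420 144 158 [409.8 150.8] [0.6018 0.2757 0.2126]
grn 263 383 402 298 314 [392.6 306.4] [0.4624 0.3113 0.0471]
```

View pics/crop.png

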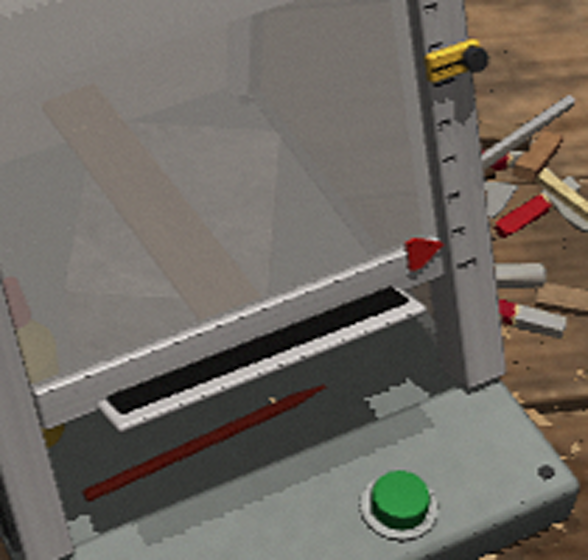

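The crop agrees: green button near (400,500), pointer near (425,253), marker near (455,62), all in crop pixels. Hood yaw is about 18.3°, close to the tool's 17°. So tool +x runs into the hood and tool +y runs to hood right. The tool stays vertical, so I'll press the button with closed fingers first. Then I'll push the lip's lower edge along the rail direction.

Request:
carry_out(
  moves=[
    {"dx":18,"dy":-22.5,"dz":-4,"yaw":-1.3,"claw":0},
    {"dx":18,"dy":-22.5,"dz":-4,"yaw":-1.3,"claw":0},
    {"dx":18,"dy":-22.5,"dz":-4,"yaw":-1.3,"claw":0},
    {"dx":18,"dy":-22.5,"dz":-4,"yaw":-1.3,"claw":0},
    {"dx":18,"dy":-22.5,"dz":-4,"yaw":-1.3,"claw":0},
    {"dx":18,"dy":-22.5,"dz":-4,"yaw":-1.3,"claw":0},
    {"dx":18,"dy":-22.5,"dz":-4,"yaw":-1.3,"claw":0},
    {"dx":18,"dy":-22.5,"dz":-4,"yaw":-1.3,"claw":0},
  ],
)

```text
time_s: 1.62
position: [0.2544, -0.2057, 0.2466]
orientation: [0.0, 0.987, 0.162, 0.001]
contact_force: [-0.5, -0.8, 1.2]
opening: -0.0001
grasp_force: 0.0
```

Request:
carry_out(
  moves=[
    {"dx":18,"dy":-21.2},
    {"dx":18,"dy":-21.2},
    {"dx":18,"dy":-21.2},
    {"dx":18,"dy":-21.2},
    {"dx":18,"dy":-21.2},
    {"dx":18,"dy":-21.2},
    {"dx":18,"dy":-21.2},
    {"dx":18,"dy":-21.2},
  ],
)

```text
validation failed for argument at $.mo...
```

Request:
carry_out(
  moves=[
    {"dx":16,"dy":-20.5},
    {"dx":16,"dy":-20.5},
    {"dx":16,"dy":-20.5},
    {"dx":16,"dy":-20.5},
    {"dx":16,"dy":-20.5},
    {"dx":16,"dy":-20.5},
    {"dx":16,"dy":-20.5},
    {"dx":16,"dy":-20.5},
  ],
)

```text
validation failed for argument at $.mo...
```

```bash
cat >> h.py <<'E'
def look(name="wrist"):
    s=bot.get_state();c=optics.camera(name)
    if name=="wrist":
        T=np.eye(4);q=s["orientation"];T[:3,:3]=R.from_quat([q[1],q[2],q[3],q[0]]).as_matrix();T[:3,3]=s["position"];T=T@c["T_tool_cam"]
    else:T=c["cam_to_world"]
    Z=c["range_z"];v,u=np.mgrid[0:480,0:640]
    P=np.stack([(u-c["cx"])/c["fx"]*Z,(v-c["cy"])/c["fy"]*Z,Z,1+0*Z],-1)@T.T
    return s,c,T,P[...,:3]
def col(c,lo,hi):return cv2.inRange(cv2.cvtColor(c["pixels"],cv2.COLOR_BGR2HSV),lo,hi)>0
E
python3 - <<'E'
from h import *
s,c,T,P=look();cv2.imwrite("pics/w1.png",c["pixels"]);print(s["time_s"],s["position"],s["orientation"])
m=col(c,(50,120,60),(85,255,255))&(c["range_z"]>0);m&=abs(P[...,2]-.047)<.006
y,x=np.nonzero(m);print(len(x),x.mean(),y.mean(),np.median(P[m],0),P[m].min(0),P[m].max(0))
for t in("fan_button","lip_edge"):print(t,[(d["conf"],d["location"],pt(c,*d["location"],T)) for d in spot_in(t,"wrist")[:1]])
E
```

```text
1.6167 [ 0.25439316 -0.20570931  0.24655027] [2.06599617e-04 9.86818902e-01 1.61824175e-01 1.16154014e-03]<stdin>:4: RuntimeWarning: Mean of empty slice.
  ret = ret.dtype.type(ret / rcount)
  return _methods._mean(a, axis=axis, dtype=dtype,
  ret = um.true_divide(
Traceback (most recent call last):
ValueError: zero-size array to reduction operation minimum which has no identity
```

View pics/w1.png

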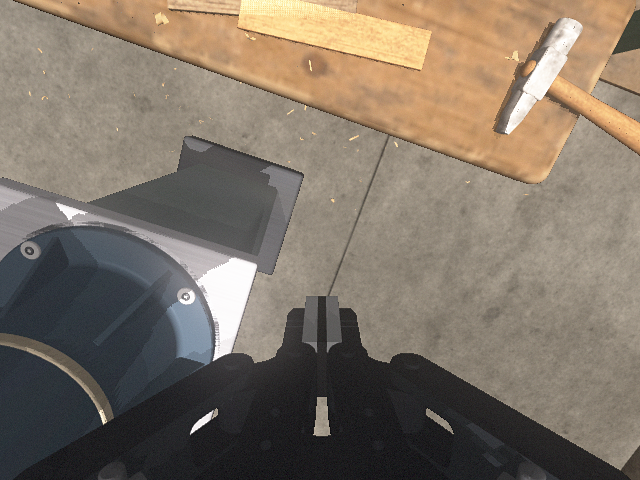

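The wrist view shows only the bench edge, the base and the closed fingertips at (322,320), because both moves were refused. Rows probably need all the fields, so I'll give them in full.

Request:
carry_out(
  moves=[
    {"dx":18,"dy":-21.2,"dz":0,"yaw":0,"claw":0},
    {"dx":18,"dy":-21.2,"dz":0,"yaw":0,"claw":0},
    {"dx":18,"dy":-21.2,"dz":0,"yaw":0,"claw":0},
    {"dx":18,"dy":-21.2,"dz":0,"yaw":0,"claw":0},
    {"dx":18,"dy":-21.2,"dz":0,"yaw":0,"claw":0},
    {"dx":18,"dy":-21.2,"dz":0,"yaw":0,"claw":0},
    {"dx":18,"dy":-21.2,"dz":0,"yaw":0,"claw":0},
    {"dx":18,"dy":-21.2,"dz":0,"yaw":0,"claw":0},
  ],
)

```text
time_s: 2.33
position: [0.358, 0.0495, 0.2451]
orientation: [-0.0, 0.987, 0.159, 0.0]
contact_force: [0.4, 0.0, -0.1]
opening: 0.0003
grasp_force: 0.0
```

Request:
carry_out(
  moves=[
    {"dx":15,"dy":-20.5,"dz":0,"yaw":0,"claw":0},
    {"dx":15,"dy":-20.5,"dz":0,"yaw":0,"claw":0},
    {"dx":15,"dy":-20.5,"dz":0,"yaw":0,"claw":0},
    {"dx":15,"dy":-20.5,"dz":0,"yaw":0,"claw":0},
    {"dx":15,"dy":-20.5,"dz":0,"yaw":0,"claw":0},
    {"dx":15,"dy":-20.5,"dz":0,"yaw":0,"claw":0},
    {"dx":15,"dy":-20.5,"dz":0,"yaw":0,"claw":0},
    {"dx":15,"dy":-20.5,"dz":0,"yaw":0,"claw":0},
  ],
)

```text
time_s: 3.0
position: [0.4637, 0.1935, 0.2446]
orientation: [-0.016, 0.982, 0.186, -0.004]
contact_force: [-0.9, 0.2, -0.0]
opening: -0.0003
grasp_force: 0.0
```

```bash

python3 - <<'E'
from h import *
s,c,T,P=look();cv2.imwrite("pics/w2.png",c["pixels"]);print(s["time_s"],s["position"],s["orientation"])
m=col(c,(50,120,60),(85,255,255))&(c["range_z"]>0);m&=abs(P[...,2]-.047)<.006
y,x=np.nonzero(m);print(len(x))
if len(x):print(x.mean(),y.mean(),np.median(P[m],0),P[m].min(0),P[m].max(0))
for t in("fan_button","lip_edge"):print(t,[(d["conf"],d["location"],pt(c,*d["location"],T)) for d in spot_in(t,"wrist")[:1]])
E
```

```text
3.0 [0.46371955 0.19352637 0.24461721] [-0.01630062  0.98238344  0.18612156 -0.00397781]
289
217.71280276816609 156.22837370242215 [0.47046212 0.30937333 0.04863488] [0.45031946 0.29683238 0.04605126] [0.47814758 0.32247685 0.05104775]
fan_button [(0.6, [221.3, 156.7], array([0.46870783, 0.30618988, 0.04882621]))]
lip_edge [(0.66, [140.8, 45.3], array([0.53734139, 0.36585896, 0.11851338]))]
```

View pics/w2.png

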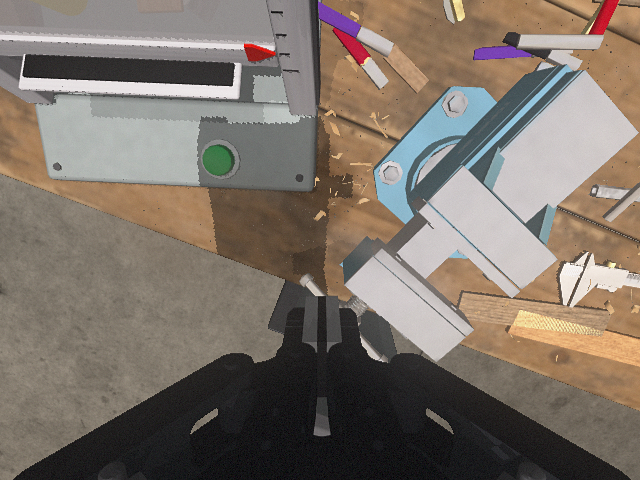

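The wrist view shows the button at (219,160), the lip from (20,70) to (240,90) and the vise at the right. The arm was still moving when this was taken, so I'll settle first.

Request:
carry_out(
  moves=[
    {"dx":0,"dy":0,"dz":0,"yaw":0,"claw":0},
    {"dx":0,"dy":0,"dz":0,"yaw":0,"claw":0},
    {"dx":0,"dy":0,"dz":0,"yaw":0,"claw":0},
  ],
)

```text
time_s: 3.4
position: [0.4621, 0.1935, 0.2456]
orientation: [-0.016, 0.982, 0.186, -0.003]
contact_force: [0.3, -0.2, -0.5]
opening: 0.0005
grasp_force: 0.0
```

```bash

python3 - <<'E'
from h import *
s,c,T,P=look();print(s["time_s"],s["position"],s["orientation"],s["joint_positions"],s["joint_vel"],s["contact_force"])
m=col(c,(50,120,60),(85,255,255))&(c["range_z"]>0);m&=abs(P[...,2]-.047)<.008
if m.any():
    print(m.sum(),np.median(P[m],0),P[m].min(0),P[m].max(0))
    d=np.median(P[m],0)-s["position"];q=s["orientation"];print("tool d",R.from_quat([q[1],q[2],q[3],q[0]]).as_matrix().T@d)
E
```

```text
3.4 [0.46211457 0.19353595 0.24563267] [-0.01642079  0.98234949  0.18630202 -0.00337463] [0.37375579 0.21282694 0.06629173 1.4248097  0.03352502 3.14049212] [ 0.00575982  0.0031302   0.00373537 -0.00059503  0.00036971  0.00166122] [ 0.26688807 -0.19591798 -0.49692374]
340 [0.46983982 0.30864407 0.0485708 ] [0.45069482 0.29582173 0.04088056] [0.4780623  0.32331847 0.05179879]
tool d [ 0.04943512 -0.09762342  0.20042149]
```

Joint 6 has reached its limit of 3.14. A half turn brings it back to about 0 with the same grasp geometry.

Request:
carry_out(
  moves=[
    {"dx":0,"dy":0,"dz":0,"yaw":-7,"claw":0},
    {"dx":0,"dy":0,"dz":0,"yaw":-14,"claw":0},
    {"dx":0,"dy":0,"dz":0,"yaw":-21,"claw":0},
    {"dx":0,"dy":0,"dz":0,"yaw":-28,"claw":0},
    {"dx":0,"dy":0,"dz":0,"yaw":-35,"claw":0},
    {"dx":0,"dy":0,"dz":0,"yaw":-42,"claw":0},
    {"dx":0,"dy":0,"dz":0,"yaw":-49,"claw":0},
    {"dx":0,"dy":0,"dz":0,"yaw":-56,"claw":0},
  ],
)

```text
time_s: 4.12
position: [0.4622, 0.1938, 0.2456]
orientation: [-0.016, 0.778, 0.628, 0.005]
contact_force: [0.1, -0.8, 0.6]
opening: -0.0002
grasp_force: 0.0
```

Request:
carry_out(
  moves=[
    {"dx":0,"dy":0,"dz":0,"yaw":-7,"claw":0},
    {"dx":0,"dy":0,"dz":0,"yaw":-14,"claw":0},
    {"dx":0,"dy":0,"dz":0,"yaw":-21,"claw":0},
    {"dx":0,"dy":0,"dz":0,"yaw":-28,"claw":0},
    {"dx":0,"dy":0,"dz":0,"yaw":-35,"claw":0},
    {"dx":0,"dy":0,"dz":0,"yaw":-42,"claw":0},
    {"dx":0,"dy":0,"dz":0,"yaw":-49,"claw":0},
    {"dx":0,"dy":0,"dz":0,"yaw":-56,"claw":0},
  ],
)

```text
time_s: 4.78
position: [0.4622, 0.1938, 0.2455]
orientation: [-0.012, 0.392, 0.92, 0.012]
contact_force: [0.3, 0.1, -0.6]
opening: -0.0004
grasp_force: 0.0
```

Request:
carry_out(
  moves=[
    {"dx":0,"dy":0,"dz":0,"yaw":-7,"claw":0},
    {"dx":0,"dy":0,"dz":0,"yaw":-14,"claw":0},
    {"dx":0,"dy":0,"dz":0,"yaw":-21,"claw":0},
    {"dx":0,"dy":0,"dz":0,"yaw":-28,"claw":0},
    {"dx":0,"dy":0,"dz":0,"yaw":-35,"claw":0},
    {"dx":0,"dy":0,"dz":0,"yaw":-42,"claw":0},
    {"dx":0,"dy":0,"dz":0,"yaw":-49,"claw":0},
    {"dx":0,"dy":0,"dz":0,"yaw":-56,"claw":0},
  ],
)

```text
time_s: 5.45
position: [0.4622, 0.1938, 0.2456]
orientation: [-0.005, -0.086, 0.996, 0.016]
contact_force: [0.2, 0.5, -0.3]
opening: 0.0001
grasp_force: 0.0
```

Request:
carry_out(
  moves=[
    {"dx":-0.7,"dy":3.8,"dz":0,"yaw":-3,"claw":0},
    {"dx":-1.4,"dy":7.6,"dz":0,"yaw":-6,"claw":0},
    {"dx":-2.2,"dy":11.4,"dz":0,"yaw":-8.4,"claw":0},
    {"dx":-2.2,"dy":11.4,"dz":7,"yaw":-8.4,"claw":0},
    {"dx":-2.2,"dy":11.4,"dz":12,"yaw":-8.4,"claw":0},
    {"dx":-2.2,"dy":11.4,"dz":15,"yaw":-8.4,"claw":0},
    {"dx":-2.2,"dy":11.4,"dz":15,"yaw":-8.4,"claw":0},
    {"dx":-2.2,"dy":11.4,"dz":15,"yaw":-8.4,"claw":0},
  ],
)

```text
time_s: 6.12
position: [0.4602, 0.3128, 0.094]
orientation: [-0.008, -0.156, 0.988, 0.015]
contact_force: [-0.7, -0.1, 0.2]
opening: 0.0002
grasp_force: 0.0
```

```bash

python3 - <<'E'
from h import *
s,c,T,P=look("top");print(s["time_s"],s["position"],s["orientation"],s["contact_force"],s["joint_positions"])
cv2.imwrite("pics/t2.png",cv2.resize(c["pixels"][130:380,230:500],None,fx=2.2,fy=2.2))
E
```

```text
6.1167 [0.46022058 0.31276796 0.09403108] [-0.00765045 -0.15560966  0.98767993  0.01467846] [-0.66219328 -0.12126899  0.16631155] [ 0.57662097  0.37372682 -0.10133737  1.09772172  0.03304678  0.26405572]
```

View pics/t2.png

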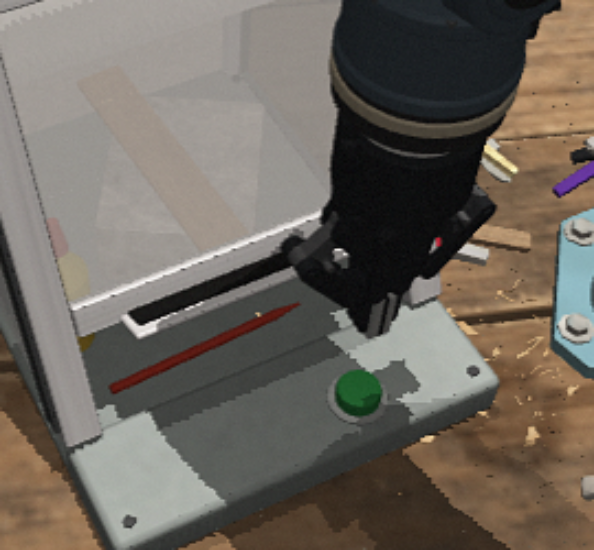

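The fingertip, at (378,322) in the crop, hangs over the button at (358,390) with about 37 mm still to go down. The hand clears the lip. Pressing now.

Request:
carry_out(
  moves=[
    {"dx":-0.1,"dy":0,"dz":2,"yaw":0,"claw":0},
    {"dx":-0.1,"dy":0,"dz":3.2,"yaw":0,"claw":0},
    {"dx":-0.1,"dy":0,"dz":3.6,"yaw":0,"claw":0},
    {"dx":-0.1,"dy":0,"dz":3.8,"yaw":0,"claw":0},
    {"dx":-0.1,"dy":0,"dz":4.0,"yaw":0,"claw":0},
  ],
)

```text
time_s: 6.58
position: [0.4647, 0.3166, 0.0608]
orientation: [-0.003, -0.155, 0.988, 0.017]
contact_force: [0.2, 0.3, 0.2]
opening: -0.0003
grasp_force: 0.0
```

Request:
carry_out(
  moves=[
    {"dx":0,"dy":0,"dz":0.1,"yaw":0,"claw":0},
    {"dx":0,"dy":0,"dz":0.2,"yaw":0,"claw":0},
    {"dx":0,"dy":0,"dz":0.3,"yaw":0,"claw":0},
    {"dx":0,"dy":0,"dz":0.3,"yaw":0,"claw":0},
  ],
)

```text
time_s: 6.92
position: [0.4638, 0.3162, 0.0562]
orientation: [-0.004, -0.156, 0.988, 0.016]
contact_force: [-0.2, -0.2, -0.0]
opening: 0.0002
grasp_force: 0.0
```

Request:
carry_out(
  moves=[
    {"dx":0.2,"dy":-0.5,"dz":-0.3,"yaw":0,"claw":0},
    {"dx":0.2,"dy":-0.5,"dz":0,"yaw":0,"claw":0},
    {"dx":0.2,"dy":-0.5,"dz":0.15,"yaw":0,"claw":0},
    {"dx":0.2,"dy":-0.5,"dz":0.3,"yaw":0,"claw":0},
    {"dx":0.2,"dy":-0.5,"dz":0.3,"yaw":0,"claw":0},
  ],
)

```text
time_s: 7.33
position: [0.4631, 0.3108, 0.0524]
orientation: [-0.004, -0.155, 0.988, 0.016]
contact_force: [0.0, 0.6, -0.4]
opening: 0.0002
grasp_force: 0.0
```

Request:
carry_out(
  moves=[
    {"dx":0,"dy":0,"dz":0.1,"yaw":0,"claw":0},
    {"dx":0,"dy":0,"dz":0.2,"yaw":0,"claw":0},
    {"dx":0,"dy":0,"dz":0.2,"yaw":0,"claw":0},
  ],
)

```text
time_s: 7.58
position: [0.4632, 0.311, 0.0506]
orientation: [-0.004, -0.156, 0.988, 0.016]
contact_force: [-0.2, -0.1, 0.6]
opening: 0.0002
grasp_force: 0.0
```

Request:
carry_out(
  moves=[
    {"dx":0,"dy":0,"dz":0.1,"yaw":0,"claw":0},
    {"dx":0,"dy":0,"dz":0.2,"yaw":0,"claw":0},
    {"dx":0,"dy":0,"dz":0.2,"yaw":0,"claw":0},
  ],
)

```text
time_s: 7.83
position: [0.4631, 0.311, 0.0487]
orientation: [-0.004, -0.156, 0.988, 0.016]
contact_force: [-0.3, 0.7, -0.3]
opening: 0.0001
grasp_force: 0.0
```

```bash

python3 - <<'E'
from h import *
s,c,T,P=look("top");print(s["time_s"],s["position"],s["contact_force"])
p=np.array([0.463,.311,.0]);
for z in(.043,.049):
    q=np.linalg.inv(T)@[.463,.311,z,1];print(q[0]/q[2]*c["fx"]+c["cx"],q[1]/q[2]*c["fy"]+c["cy"])
cv2.imwrite("pics/t3.png",cv2.resize(c["pixels"][230:350,330:470],None,fx=4,fy=4,interpolation=cv2.INTER_CUBIC))
E
```

```text
7.8333 [0.46313261 0.31099264 0.04866412] [-0.26767503  0.72553482 -0.31435128]
392.6799928377645 307.72663155768277
393.0977815417501 305.3960430834907
```

View pics/t3.png

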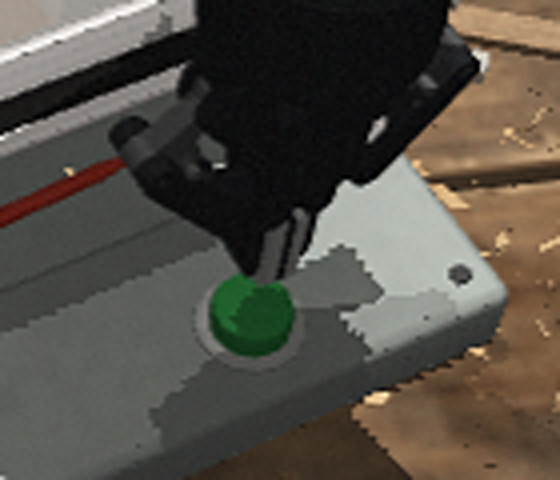

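The crop shows the fingertip at (270,283), behind and apparently above the button at (250,315), with no contact. I'll check the tip's real position from depth.

```bash

python3 - <<'E'
from h import *
s,c,T,P=look("top")
for u in(394,396,398,400,402):
    for v in(290,295,298,300):
        print(u,v,np.round(P[v,u],4),c["pixels"][v,u])
print(np.round(P[312,390],4),np.round(P[318,392],4),np.round(P[320,390],4))
m=col(c,(50,120,40),(85,255,255))&(abs(P[...,2]-.047)<.01);print(np.median(P[m],0))
E
```

```text
394 290 [0.4567 0.3159 0.0969] [14 12 13]
394 295 [0.4553 0.3152 0.0869] [22 23 21]
394 298 [0.4546 0.3147 0.0807] [58 61 61]
394 300 [0.4545 0.3142 0.0758] [63 67 64]
396 290 [0.4545 0.3139 0.0997] [55 58 57]
396 295 [0.4519 0.3137 0.0917] [62 65 64]
396 298 [0.4513 0.3131 0.0853] [65 65 65]
396 300 [0.4538 0.3116 0.0763] [70 69 75]
398 290 [0.4524 0.3119 0.1023] [67 70 69]
398 295 [0.4521 0.3108 0.0909] [69 71 71]
398 298 [0.4546 0.309  0.0796] [68 70 71]
398 300 [0.4724 0.3017 0.0469] [52 75 46]
400 290 [0.4529 0.309  0.1012] [71 73 73]
400 295 [0.4535 0.3074 0.0882] [23 23 21]
400 298 [0.4545 0.3063 0.0793] [1 3 4]
400 300 [0.4817 0.2951 0.0319] [91 97 90]
402 290 [0.4547 0.3055 0.0979] [16 14 17]
402 295 [0.4546 0.3042 0.086 ] [60 61 62]
402 298 [0.4553 0.3031 0.0775] [66 68 71]
402 300 [0.4802 0.2927 0.0338] [93 95 92]
[0.4539 0.3171 0.0471] [0.45   0.3141 0.037 ] [0.447  0.3176 0.0372]
[0.46268272 0.31584359 0.04725898]
```

```bash

python3 - <<'E'
from h import *
s,c,T,P=look();print(c["T_tool_cam"].round(3).tolist(),s["position"],s["opening"],s["joint_positions"])
cv2.imwrite("pics/w4.png",c["pixels"])
Tt=c["T_tool_cam"]
for v in(297,300,305,310,320,335):
  for u in(315,330):print(u,v,c["range_z"][v,u],np.round(pt(c,u,v,Tt),4),np.round(pt(c,u,v,T),4))
s,c,T,P=look("top")
print(s["time_s"],s["position"])
for v in range(286,304,2):print(v,np.round(P[v,396],4))
E
```

```text
[[-0.001, -0.95, -0.311, 0.079], [1.0, -0.001, -0.0, -0.001], [-0.0, -0.311, 0.95, -0.168], [0.0, 0.0, 0.0, 1.0]] [0.46323029 0.31102562 0.04882853] -6.7443000422608e-05 [ 0.57101609  0.40249255 -0.17969039  0.98299444  0.03312096  0.25875841]
315 297 0.15096933 [ 0.0107 -0.0038 -0.0313] [0.4546 0.3031 0.08  ]
330 297 0.15198489 [ 0.0106  0.0023 -0.0311] [0.4528 0.309  0.08  ]
315 300 0.14944509 [ 0.0108 -0.0038 -0.0341] [0.4546 0.3031 0.0828]
330 300 0.14893001 [ 0.0106  0.0023 -0.0338] [0.4529 0.3089 0.0827]
315 305 0.14414655 [ 0.0106 -0.0037 -0.038 ] [0.4548 0.3031 0.0867]
330 305 0.1454423 [ 0.0106  0.0022 -0.038 ] [0.453  0.3087 0.0869]
315 310 0.14036505 [ 0.0108 -0.0036 -0.0423] [0.4547 0.303  0.091 ]
330 310 0.14120504 [ 0.0107  0.0021 -0.0422] [0.453  0.3084 0.0911]
315 320 0.13571507 [ 0.0106 -0.0035 -0.0495] [0.4548 0.3029 0.0982]
330 320 0.13468784 [ 0.0105  0.0019 -0.0493] [0.4533 0.3081 0.0982]
315 335 0.12518255 [ 0.0106 -0.0034 -0.0593] [0.455  0.3028 0.108 ]
330 335 0.12591146 [ 0.0105  0.0017 -0.0592] [0.4535 0.3076 0.1081]
7.9833 [0.46322825 0.31102106 0.04884269]
286 [0.4496 0.3167 0.1163]
288 [0.4565 0.3137 0.1014]
290 [0.4548 0.3138 0.0992]
292 [0.4553 0.3131 0.0937]
294 [0.4527 0.3136 0.0928]
296 [0.4515 0.3135 0.0897]
298 [0.4524 0.3127 0.0835]
300 [0.4523 0.3122 0.0787]
302 [0.4684 0.3056 0.0486]
```

View pics/w4.png

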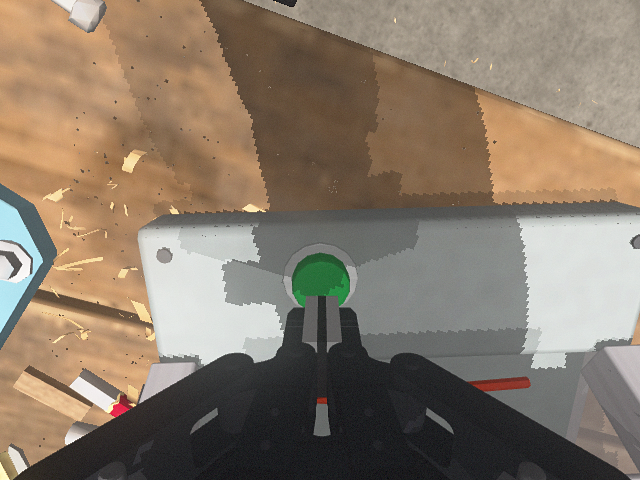

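Both cameras agree that the closed fingertips are about 30 mm behind the TCP, not 8 mm ahead of it. The tip is therefore at z≈0.079. The wrist view has the button at (321,283), directly below the tips. Descending another 36 mm, guided by force.

Request:
carry_out(
  moves=[
    {"dx":0,"dy":0,"dz":1.5,"yaw":0,"claw":0},
    {"dx":0,"dy":0,"dz":2.3,"yaw":0,"claw":0},
    {"dx":0,"dy":0,"dz":2.6,"yaw":0,"claw":0},
    {"dx":0,"dy":0,"dz":2.8,"yaw":0,"claw":0},
    {"dx":0,"dy":0,"dz":2.8,"yaw":0,"claw":0},
  ],
)

```text
time_s: 8.45
position: [0.4626, 0.3117, 0.0207]
orientation: [-0.004, -0.156, 0.988, 0.016]
contact_force: [-0.1, 0.3, 0.7]
opening: 0.0001
grasp_force: 0.0
```

Request:
carry_out(
  moves=[
    {"dx":0,"dy":0,"dz":0.1,"yaw":0,"claw":0},
    {"dx":0,"dy":0,"dz":0.2,"yaw":0,"claw":0},
    {"dx":0,"dy":0,"dz":0.3,"yaw":0,"claw":0},
    {"dx":0,"dy":0,"dz":0.4,"yaw":0,"claw":0},
    {"dx":0,"dy":0,"dz":0.4,"yaw":0,"claw":0},
  ],
)

```text
time_s: 8.87
position: [0.463, 0.3121, 0.0171]
orientation: [-0.004, -0.156, 0.988, 0.016]
contact_force: [-0.6, -1.1, 4.4]
opening: 0.0002
grasp_force: 2.2
```

Contact at 4.4 N, so the button is moving. Continuing to its stop.

Request:
carry_out(
  moves=[
    {"dx":0,"dy":0,"dz":0.1,"yaw":0,"claw":0},
    {"dx":0,"dy":0,"dz":0.2,"yaw":0,"claw":0},
    {"dx":0,"dy":0,"dz":0.3,"yaw":0,"claw":0},
    {"dx":0,"dy":0,"dz":0.3,"yaw":0,"claw":0},
  ],
)

```text
time_s: 9.2
position: [0.4633, 0.3122, 0.0162]
orientation: [-0.003, -0.155, 0.988, 0.017]
contact_force: [-11.3, -11.6, 40.7]
opening: -0.0006
grasp_force: 20.8
```

Request:
carry_out(
  moves=[
    {"dx":0,"dy":0,"dz":0.1,"yaw":0,"claw":0},
    {"dx":0,"dy":0,"dz":0.2,"yaw":0,"claw":0},
    {"dx":0,"dy":0,"dz":0.2,"yaw":0,"claw":0},
  ],
)

```text
time_s: 9.45
position: [0.4634, 0.3123, 0.0156]
orientation: [-0.003, -0.155, 0.988, 0.017]
contact_force: [-19.0, -16.6, 67.7]
opening: -0.0002
grasp_force: 33.9
```

The force rose steeply, so it is at a hard stop. Lifting off to check.

Request:
carry_out(
  moves=[
    {"dx":0,"dy":0,"dz":-1.5,"yaw":0,"claw":0},
    {"dx":0,"dy":0,"dz":-4,"yaw":0,"claw":0},
    {"dx":1.5,"dy":-1,"dz":-6,"yaw":0,"claw":0},
    {"dx":3,"dy":-1,"dz":-8,"yaw":0,"claw":0},
    {"dx":3,"dy":-1,"dz":-8,"yaw":0,"claw":0},
  ],
)

```text
time_s: 9.87
position: [0.4382, 0.291, 0.0952]
orientation: [-0.002, -0.155, 0.988, 0.017]
contact_force: [-1.0, 1.1, 0.0]
opening: -0.0002
grasp_force: 0.0
```

```bash

python3 - <<'E'
from h import *
for n in("wrist","top"):
    s,c,T,P=look(n);print(s["time_s"],s["position"],s["contact_force"])
    m=col(c,(50,120,30),(85,255,255))&(abs(P[...,2]-.045)<.012)&(abs(P[...,0]-.463)<.025)&(abs(P[...,1]-.311)<.025);print(n,m.sum(),np.median(P[m],0),np.percentile(P[m][:,2],[10,50,90]))
    # bezel/sill level
    d=np.hypot(P[...,0]-.463,P[...,1]-.311);k=(d>.024)&(d<.035)&(abs(P[...,2]-.035)<.01);print("sill",np.median(P[k][:,2]))
s,c,T,P=look("top");cv2.imwrite("pics/t5.png",cv2.resize(c["pixels"][130:350,250:470],None,fx=2.7,fy=2.7,interpolation=cv2.INTER_CUBIC))
E
```

```text
9.8667 [0.43817411 0.2910067  0.09516884] [-0.9775787   1.07460583  0.02640423]
wrist 1009 [0.45895392 0.30979981 0.04247798] [0.04115848 0.04247798 0.04337174]
sill 0.034514783493350853
9.9167 [0.43871071 0.29131948 0.0935856 ] [ 0.45339204 -0.41943962 -1.19120242]
top 289 [0.4615264  0.31151381 0.04080546] [0.0389373  0.04080546 0.04254545]
sill 0.03316916315551488
```

View pics/t5.png

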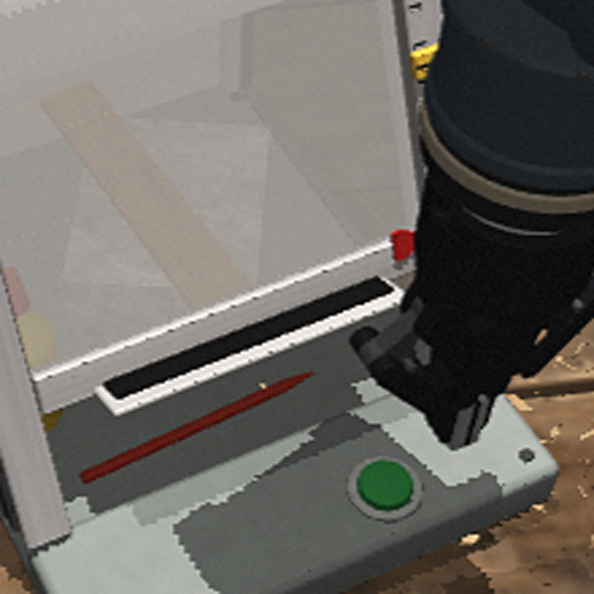

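The button now reads 6 mm lower in both cameras (0.0471 to 0.0408, and 0.0486 to 0.0425), so it is fully in. In the crop the lip runs from (110,405) to (400,295), with the pointer at (403,245). Next, in front of the middle of the lip with the tips about 20 mm below its edge.

Request:
carry_out(
  moves=[
    {"dx":0,"dy":3,"dz":1,"yaw":0,"claw":0},
    {"dx":0,"dy":5.7,"dz":3.3,"yaw":0,"claw":0},
    {"dx":-3,"dy":5.7,"dz":3.3,"yaw":0,"claw":0},
    {"dx":-5.5,"dy":5.7,"dz":3.3,"yaw":0,"claw":0},
    {"dx":-5.5,"dy":5.7,"dz":3.3,"yaw":0,"claw":0},
    {"dx":-5.5,"dy":5.7,"dz":3.3,"yaw":0,"claw":0},
  ],
)

```text
time_s: 10.52
position: [0.4731, 0.3632, 0.0586]
orientation: [-0.005, -0.155, 0.988, 0.016]
contact_force: [-0.1, -0.0, -0.1]
opening: -0.0003
grasp_force: 0.0
```

```bash
cat >> h.py <<'E'
A=np.radians(18.27);O=np.array([.6015,.4054,0]);H=np.array([[np.cos(A),np.sin(A),0],[-np.sin(A),np.cos(A),0],[0,0,1]])
def hood(p):return (np.asarray(p)-O)@H.T
E
python3 - <<'E'
from h import *
s,c,T,P=look("top");print(s["time_s"],hood(s["position"]),s["contact_force"])
h=hood(P)
cv2.imwrite("pics/t6.png",cv2.resize(c["pixels"][130:350,250:470],None,fx=2.7,fy=2.7,interpolation=cv2.INTER_CUBIC))
# lip front edge at left part
for u in(295,305,315):
    for v in range(255,290):
        b=c["pixels"][v,u].astype(int)
        if b.min()>200:print(u,v,h[v,u].round(4),b)
E
```

```text
10.5167 [-0.13514303  0.00017626  0.05855898] [-0.07474003 -0.03510762 -0.05958796]
295 256 [-0.0707  0.0629  0.1175] [207 210 217]
295 257 [-0.0728  0.0639  0.1182] [234 238 240]
295 258 [-0.0724  0.0638  0.1155] [206 208 214]
```

View pics/t6.png

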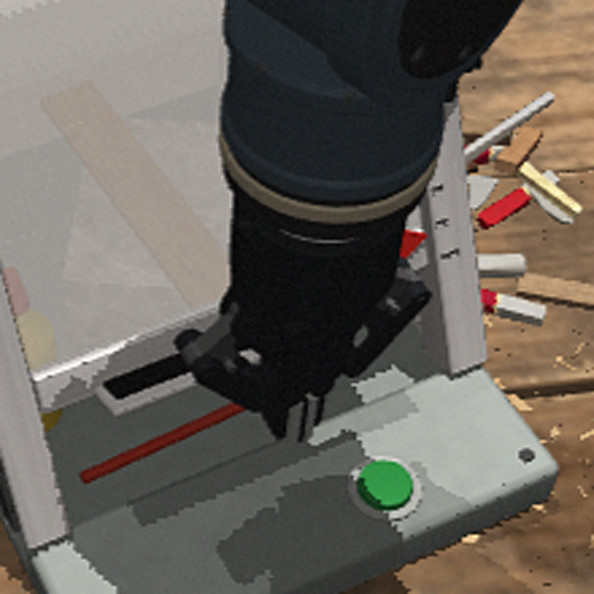

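This is the tenth and last picture, so the rest will be numeric. The tips at (300,430) stand in front of and below the lip at mid-width. Feeling forward for contact.

Request:
carry_out(
  moves=[
    {"dx":-0.6,"dy":0,"dz":0,"yaw":0,"claw":0},
    {"dx":-1.0,"dy":0,"dz":0,"yaw":0,"claw":0},
    {"dx":-1.3,"dy":0,"dz":0,"yaw":0,"claw":0},
    {"dx":-1.4,"dy":0,"dz":0,"yaw":0,"claw":0},
    {"dx":-1.4,"dy":0,"dz":0,"yaw":0,"claw":0},
  ],
)

```text
time_s: 10.98
position: [0.4862, 0.3675, 0.0604]
orientation: [-0.004, -0.155, 0.988, 0.016]
contact_force: [-0.3, -0.9, -0.4]
opening: -0.0006
grasp_force: 0.0
```

Request:
carry_out(
  moves=[
    {"dx":-0.1,"dy":0,"dz":0,"yaw":0,"claw":0},
    {"dx":-0.2,"dy":0,"dz":0,"yaw":0,"claw":0},
    {"dx":-0.3,"dy":0,"dz":0,"yaw":0,"claw":0},
    {"dx":-0.3,"dy":0,"dz":0,"yaw":0,"claw":0},
  ],
)

```text
time_s: 11.32
position: [0.4881, 0.3681, 0.0602]
orientation: [-0.005, -0.156, 0.988, 0.016]
contact_force: [-5.7, -3.1, 4.5]
opening: 0.0004
grasp_force: 2.8
```

Contact at 6–7 N forward, where predicted. Now pushing up along the rail direction, with a slight forward bias.

Request:
carry_out(
  moves=[
    {"dx":-0.25,"dy":0,"dz":-0.4,"yaw":0,"claw":0},
    {"dx":-0.45,"dy":0,"dz":-0.9,"yaw":0,"claw":0},
    {"dx":-0.67,"dy":0,"dz":-1.35,"yaw":0,"claw":0},
    {"dx":-0.88,"dy":0,"dz":-1.8,"yaw":0,"claw":0},
    {"dx":-1.1,"dy":0,"dz":-2.25,"yaw":0,"claw":0},
    {"dx":-1.3,"dy":0,"dz":-2.7,"yaw":0,"claw":0},
    {"dx":-1.3,"dy":0,"dz":-2.7,"yaw":0,"claw":0},
  ],
)

```text
time_s: 11.9
position: [0.5006, 0.372, 0.0878]
orientation: [-0.005, -0.156, 0.988, 0.017]
contact_force: [-10.4, 0.5, 6.0]
opening: 0.0001
grasp_force: 4.5
```

```bash
cat > m.py <<'E'
from h import *
def meas():
    s,c,T,P=look("top");h=hood(P);print(s["time_s"],"tcp",hood(s["position"]).round(4),s["contact_force"].round(1) if hasattr(s["contact_force"],"round") else s["contact_force"])
    u=np.array([np.sin(np.radians(25)),0,np.cos(np.radians(25))])
    Z=c["range_z"];out={}
    inb=(Z>0)&(h[...,1]<-.08)&(h[...,1]>-.16)&(h[...,2]>.08)&(h[...,2]<.33)&(h[...,0]<.05)&(h[...,0]>-.15)
    for n,lo,hi in(("red",(0,150,60),(8,255,255)),("yel",(20,120,60),(35,255,255))):
        m=col(c,lo,hi)&inb
        k,l,st,_=cv2.connectedComponentsWithStats(m.astype(np.uint8))
        if k<2:print(n,"none");continue
        m=l==1+np.argmax(st[1:,4]);q=h[m];y,x=np.nonzero(m)
        a=q@u;nrm=q@np.array([u[2],0,-u[0]]);w=np.array([u[2],0,-u[0]])
        # rays cut with plane at median normal offset -> along-rail coordinate less depth noise
        C=hood(T[:3,3]);N=np.median(nrm);d=q-C;t=(N-C@w)/(d@w);g=C+d*t[:,None];b=g@u
        print(n,len(q),"px",x.min(),x.max(),y.min(),y.max(),"N",N.round(4),"y",np.percentile(g[:,1],[2,50,98]).round(4),"rail",np.percentile(b,[2,50,98]).round(4),"mean",b.mean().round(4),"mid",((np.percentile(b,2)+np.percentile(b,98))/2).round(4))
        out[n]=(g,b)
    return out
meas()
E
python3 m.py
```

```text
11.9 tcp [-1.062e-01 -1.000e-04  8.780e-02] [-10.4   0.5   6. ]
red 65 px 393 405 196 204 N -0.1169 y [-0.1108 -0.1019 -0.0944] rail [0.1002 0.1066 0.1135] mean 0.1068 mid 0.1068
yel 150 px 402 420 144 158 N -0.1261 y [-0.1385 -0.1228 -0.1114] rail [0.1659 0.1747 0.1806] mean 0.174 mid 0.1733
```

About 66 mm is left. Pushing another 45 mm.

Request:
carry_out(
  moves=[
    {"dx":-0.2,"dy":0,"dz":-0.55,"yaw":0,"claw":0},
    {"dx":-0.45,"dy":0,"dz":-1.1,"yaw":0,"claw":0},
    {"dx":-0.7,"dy":0,"dz":-1.65,"yaw":0,"claw":0},
    {"dx":-0.95,"dy":0,"dz":-2.2,"yaw":0,"claw":0},
    {"dx":-1.2,"dy":0,"dz":-2.75,"yaw":0,"claw":0},
    {"dx":-1.45,"dy":0,"dz":-3.3,"yaw":0,"claw":0},
    {"dx":-1.7,"dy":0,"dz":-3.8,"yaw":0,"claw":0},
    {"dx":-1.8,"dy":0,"dz":-4.2,"yaw":0,"claw":0},
  ],
)

```text
time_s: 12.62
position: [0.5185, 0.3759, 0.1291]
orientation: [-0.005, -0.156, 0.988, 0.016]
contact_force: [-2.6, 0.5, -2.7]
opening: -0.0001
grasp_force: 1.6
```

```bash
python3 m.py
```

```text
12.6167 tcp [-0.088  -0.002   0.1291] [-2.6  0.5 -2.7]
red 30 px 392 401 167 173 N -0.117 y [-0.1108 -0.1049 -0.0992] rail [0.146  0.1505 0.1562] mean 0.1508 mid 0.1511
yel 150 px 402 420 144 158 N -0.1262 y [-0.1384 -0.1226 -0.1113] rail [0.1659 0.1752 0.1807] mean 0.1742 mid 0.1733
```

Request:
carry_out(
  moves=[
    {"dx":-0.2,"dy":0,"dz":-0.4,"yaw":0,"claw":0},
    {"dx":-0.4,"dy":0,"dz":-0.8,"yaw":0,"claw":0},
    {"dx":-0.55,"dy":0,"dz":-1.2,"yaw":0,"claw":0},
    {"dx":-0.7,"dy":0,"dz":-1.5,"yaw":0,"claw":0},
    {"dx":-0.7,"dy":0,"dz":-1.5,"yaw":0,"claw":0},
  ],
)

```text
time_s: 13.08
position: [0.5256, 0.3777, 0.1444]
orientation: [-0.005, -0.156, 0.988, 0.017]
contact_force: [-6.8, 0.8, 2.9]
opening: 0.0001
grasp_force: 2.9
```

Request:
carry_out(
  moves=[
    {"dx":2,"dy":0,"dz":0,"yaw":0,"claw":0},
    {"dx":5,"dy":2,"dz":0,"yaw":0,"claw":0},
    {"dx":5,"dy":6,"dz":0,"yaw":0,"claw":0},
    {"dx":5,"dy":10,"dz":0,"yaw":0,"claw":0},
    {"dx":5,"dy":12,"dz":0,"yaw":0,"claw":0},
    {"dx":5,"dy":12,"dz":0,"yaw":0,"claw":0},
  ],
)

```text
time_s: 13.58
position: [0.4398, 0.4798, 0.148]
orientation: [-0.004, -0.157, 0.987, 0.017]
contact_force: [-0.0, 0.5, 0.5]
opening: 0.0004
grasp_force: 0.0
```

```bash
cat >> m.py <<'E'
c=optics.camera("top");hs=c["pixels"]
print("\n".join(" ".join("%3d,%3d,%3d"%tuple(hs[v,u]) for u in range(390,421,2)) for v in range(142,168,2)))
E
python3 m.py
```

```text
13.5833 tcp [-0.1302  0.1213  0.148 ] [-0.   0.5  0.5]
red 109 px 387 400 155 167 N -0.1172 y [-0.1106 -0.0986 -0.0921] rail [0.1581 0.1659 0.1737] mean 0.1658 mid 0.1659
yel 152 px 402 420 144 158 N -0.1258 y [-0.1388 -0.1228 -0.1117] rail [0.1658 0.1748 0.1805] mean 0.174 mid 0.1731
139,144,152 152,155,160 152,155,159 121,125,128  69, 71, 72  73, 76, 79 151,153,157 149,153,156 152,155,159 148,153,157 150,152,155 141,144,150 149,153,156 119,118,123 119,119,117 124,127,125
140,145,152 150,154,159 152,156,160 158,160,166  69, 70, 72  69, 69, 71 149,151,155 151,151,157 161,162,166 153,156,159 150,152,154 147,147,149 151,146,149 114,174,201  79,236,255  81,181,209
142,148,155 149,152,156 153,157,160 158,163,167  77, 79, 78  66, 68, 70 143,147,150  21, 19, 20  64, 60, 60 154,149,152 114,175,202  85,229,251  88,241,252  95,250,255  37, 73, 89  48,134,169
142,149,154 149,155,158 149,153,157 155,160,164  82, 83, 85  67, 69, 71 140,135,137 100,171,201  87,230,253  88,240,253  99,246,253  71,199,238  51,152,194  55, 65, 69  70, 70, 68  49, 50, 47
140,145,151 148,154,157 153,156,160 155,160,16
[... 981 characters left out ...]
, 69  70, 73, 75  77, 75, 77  14, 10, 12  89, 91, 92  95, 96, 99  88, 90, 95  87, 89, 92  91, 94, 95  87, 85, 88  89,111,136
 21, 23,141  23, 26,143  21, 23,142  43, 46,124  90, 89, 89  75, 77, 78  72, 74, 74  93, 94, 98  95, 98,102  94, 94, 97  92, 92, 95  88, 91, 95  89, 90, 93  91, 94, 97  89, 89, 92  82,104,132
 25, 25,142  24, 26,144  43, 46,122  86, 87, 84 133,135,137  88, 89, 93  71, 74, 75  86, 90, 92  89, 91, 96  90, 93, 94  90, 90, 94  90, 90, 95  85, 85, 90  90, 93, 96  88, 89, 90  99,126,152
 21, 23,145  44, 47,125  87, 87, 86 136,137,142 133,134,140  87, 90, 92  70, 72, 74  84, 86, 89 105,107,109  86, 88, 91 150,151,156 106,110,110  87, 88, 91  93, 94, 96  88, 88, 91 106,135,162
```

The marker's bright part is its upper end face. I'll use the black centre line on its front face, and the pointer's tip.

```bash
cat > m2.py <<'E'
from h import *
u=np.array([np.sin(np.radians(25)),0,np.cos(np.radians(25))]);w=np.array([u[2],0,-u[0]])
s,c,T,P=look("top");h=hood(P);p=c["pixels"].astype(int)
C=hood(T[:3,3]);Rt=H@T[:3,:3]
def cut(x,y,N):
    d=np.array([(x-c["cx"])/c["fx"],(y-c["cy"])/c["fy"],1.])@Rt.T;t=(N-C@w)/(d@w);return C+d*t
reg=np.zeros((480,640),bool);reg[140:162,402:416]=1
dy=col(c,(18,120,90),(35,255,212))&reg; by=col(c,(18,120,213),(35,255,255))&reg
print("front N",np.median(h[dy]@w),dy.sum(),"top N",np.median(h[by]@w))
N=np.percentile(h[dy]@w,40)
for x in range(402,415):
    cl=p[:,x].sum(1)
    ys=np.arange(147,160);g=[(y,p[y,x].sum()) for y in ys]
    # centre line: darkest row between yellow rows
    k=[y for y in range(149,158) if cl[y]<330 and (dy|by)[y-3:y,x].any() and (dy)[y+1:y+4,x].any()]
    if k:
        wt=np.array([400-cl[y] for y in k],float);yc=(wt*k).sum()/wt.sum();q=cut(x,yc,np.median(h[dy]@w));print(x,k,round(yc,2),q.round(4),"rail",(q@u).round(4))
m=col(c,(0,150,60),(8,255,255))&(h[...,1]<-.08)&(h[...,1]>-.13)&(h[...,2]>.08)&(h[...,0]<.05)
Nr=np.median(h[m]@w);y,x=np.nonzero(m)
print("red N",Nr)
for X in range(x.min(),x.max()+1):
    yy=y[x==X];a=cut(X,yy.min()-.5,Nr)@u;b=cut(X,yy.max()+.5,Nr)@u;print(X,yy.min(),yy.max(),"y",cut(X,yy.mean(),Nr)[1].round(4),"rail",b.round(4),a.round(4),((a+b)/2).round(4))
E
python3 m2.py
```

```text
front N -0.12638026778320768 95 top N -0.12513136635139208
402 [151, 152, 153, 154] 152.5 [-0.0402 -0.1113  0.2129] rail 0.1759
403 [152, 153, 154, 155, 156, 157] 154.88 [-0.0418 -0.1124  0.2095] rail 0.1722
404 [154, 155, 157] 154.94 [-0.042  -0.1139  0.209 ] rail 0.1717
405 [154, 155] 154.56 [-0.042  -0.1155  0.209 ] rail 0.1717
406 [154, 155, 156] 154.63 [-0.0422 -0.1169  0.2085] rail 0.1712
407 [153, 154, 156] 154.28 [-0.0422 -0.1185  0.2086] rail 0.1712
408 [153, 154] 153.55 [-0.042  -0.1202  0.209 ] rail 0.1717
409 [153, 154] 153.44 [-0.0421 -0.1217  0.2088] rail 0.1714
410 [152, 153, 155] 153.12 [-0.0421 -0.1233  0.2087] rail 0.1714
411 [152, 153, 154] 152.81 [-0.0421 -0.1248  0.2087] rail 0.1713
412 [152, 153] 152.28 [-0.042  -0.1264  0.209 ] rail 0.1716
413 [151, 152, 153] 152.0 [-0.042  -0.128   0.2089] rail 0.1715
414 [151, 152, 153] 151.83 [-0.0421 -0.1296  0.2087] rail 0.1713
red N -0.11707331612911512
387 156 163 y -0.0924 rail 0.1638 0.1749 0.1693
388 156 167 y -0.0935 rail 0.1577 0.1744 0.1661
389 156 167 y -0.095 rail 0.1572 0.174 0.1656
390 155 167 y -0.0966 rail 0.1568 0.1749 0.1658
391 156 166 y -0.0981 rail 0.1577 0.173 0.1654
392 156 166 y -0.0996 rail 0.1572 0.1726 0.1649
393 156 165 y -0.1012 rail 0.1581 0.1721 0.1651
394 156 164 y -0.1028 rail 0.1591 0.1717 0.1654
395 157 162 y -0.1044 rail 0.1614 0.1698 0.1656
396 157 162 y -0.1059 rail 0.1609 0.1693 0.1651
397 157 161 y -0.1075 rail 0.1619 0.1689 0.1654
398 157 159 y -0.1092 rail 0.1642 0.1684 0.1663
399 157 159 y -0.1107 rail 0.1637 0.1679 0.1658
400 158 158 y -0.1122 rail 0.1646 0.166 0.1653
```

Pointer 0.1655, line 0.1715, so 6 mm remains. Returning to the contact point.

Request:
carry_out(
  moves=[
    {"dx":0,"dy":-4,"dz":0,"yaw":0,"claw":0},
    {"dx":0,"dy":-8,"dz":0,"yaw":0,"claw":0},
    {"dx":0,"dy":-12,"dz":0,"yaw":0,"claw":0},
    {"dx":-2,"dy":-12,"dz":0,"yaw":0,"claw":0},
    {"dx":-3.5,"dy":-12,"dz":0,"yaw":0,"claw":0},
    {"dx":-4.3,"dy":-12,"dz":0,"yaw":0,"claw":0},
    {"dx":-4.6,"dy":-12,"dz":0,"yaw":0,"claw":0},
    {"dx":-4.6,"dy":-12,"dz":0,"yaw":0,"claw":0},
  ],
)

```text
time_s: 14.4
position: [0.5231, 0.3753, 0.144]
orientation: [-0.004, -0.155, 0.988, 0.016]
contact_force: [0.5, 0.1, -0.2]
opening: -0.0
grasp_force: 0.0
```

```bash
python3 -c "
from h import *
s=bot.get_state();print(hood(s['position']),s['contact_force'])"
```

```text
[-0.08388808 -0.00402789  0.14397779] [ 0.46861556  0.11834556 -0.20267994]
```

Request:
carry_out(
  moves=[
    {"dx":-0.2,"dy":0,"dz":0,"yaw":0,"claw":0},
    {"dx":-0.35,"dy":0,"dz":-0.1,"yaw":0,"claw":0},
    {"dx":-0.45,"dy":0,"dz":-0.3,"yaw":0,"claw":0},
    {"dx":-0.55,"dy":0,"dz":-0.5,"yaw":0,"claw":0},
    {"dx":-0.55,"dy":0,"dz":-0.5,"yaw":0,"claw":0},
  ],
)

```text
time_s: 14.82
position: [0.5273, 0.3777, 0.1495]
orientation: [-0.004, -0.156, 0.988, 0.016]
contact_force: [-4.3, -1.8, 1.5]
opening: 0.0001
grasp_force: 2.7
```

Request:
carry_out(
  moves=[
    {"dx":2,"dy":0,"dz":0,"yaw":0,"claw":0},
    {"dx":5,"dy":2,"dz":0,"yaw":0,"claw":0},
    {"dx":5,"dy":6,"dz":0,"yaw":0,"claw":0},
    {"dx":5,"dy":10,"dz":0,"yaw":0,"claw":0},
    {"dx":5,"dy":12,"dz":0,"yaw":0,"claw":0},
    {"dx":5,"dy":12,"dz":0,"yaw":0,"claw":0},
  ],
)

```text
time_s: 15.32
position: [0.4414, 0.4805, 0.1534]
orientation: [-0.004, -0.157, 0.987, 0.017]
contact_force: [-0.0, 1.4, 0.5]
opening: -0.0002
grasp_force: 0.0
```

```bash
python3 m2.py; python3 -c "
from h import *
s=bot.get_state();print(s['time_s'],hood(s['position']),s['contact_force'])"
```

```text
front N -0.12590413871407982 95 top N -0.12452381360069596
402 [151, 152, 153] 152.0 [-0.0395 -0.1117  0.2131] rail 0.1764
403 [152, 153, 154, 155, 156, 157] 154.88 [-0.0414 -0.1126  0.2091] rail 0.172
404 [154, 155, 157] 154.95 [-0.0417 -0.1141  0.2086] rail 0.1714
405 [154, 155] 154.58 [-0.0416 -0.1157  0.2086] rail 0.1715
406 [154, 155, 156] 154.64 [-0.0419 -0.1172  0.2081] rail 0.1709
407 [153, 154, 156] 154.28 [-0.0419 -0.1188  0.2082] rail 0.171
408 [153, 154] 153.54 [-0.0416 -0.1204  0.2087] rail 0.1715
409 [153, 154] 153.44 [-0.0418 -0.122   0.2084] rail 0.1712
410 [152, 153, 155] 153.15 [-0.0418 -0.1235  0.2083] rail 0.1711
411 [152, 153, 154] 152.82 [-0.0418 -0.1251  0.2083] rail 0.1711
412 [152, 153] 152.27 [-0.0417 -0.1267  0.2086] rail 0.1714
413 [151, 152, 153] 151.99 [-0.0417 -0.1283  0.2085] rail 0.1714
414 [151, 152, 153] 151.84 [-0.0418 -0.1298  0.2083] rail 0.1711
red N -0.11751672407555698
386 154 154 y -0.0918 rail 0.1769 0.1783 0.1776
387 154 163 y -0.0924 rail 0.164 0.1778 0.1709
388 153 164 y -0.0939 rail 0.1621 0.1787 0.1704
389 153 164 y -0.0954 rail 0.1616 0.1783 0.17
390 153 164 y -0.0969 rail 0.1612 0.1778 0.1695
391 153 163 y -0.0985 rail 0.1621 0.1774 0.1697
392 153 163 y -0.0999 rail 0.1616 0.1769 0.1693
393 154 162 y -0.1014 rail 0.1625 0.1751 0.1688
394 154 161 y -0.103 rail 0.1635 0.1746 0.169
395 154 159 y -0.1047 rail 0.1658 0.1741 0.17
396 154 158 y -0.1063 rail 0.1667 0.1737 0.1702
397 155 158 y -0.1078 rail 0.1663 0.1718 0.169
398 155 156 y -0.1095 rail 0.1686 0.1714 0.17
399 155 156 y -0.111 rail 0.1681 0.1709 0.1695
15.3667 [-0.12824519  0.11940549  0.15334471] [ 0.55450636 -0.44254981  0.25388798]
```

1.5–2 mm short. One more nudge.

Request:
carry_out(
  moves=[
    {"dx":0,"dy":-4,"dz":0,"yaw":0,"claw":0},
    {"dx":0,"dy":-8,"dz":0,"yaw":0,"claw":0},
    {"dx":0,"dy":-12,"dz":0,"yaw":0,"claw":0},
    {"dx":-2,"dy":-12,"dz":0,"yaw":0,"claw":0},
    {"dx":-3.5,"dy":-12,"dz":0,"yaw":0,"claw":0},
    {"dx":-4.3,"dy":-12,"dz":0,"yaw":0,"claw":0},
    {"dx":-4.6,"dy":-12,"dz":0,"yaw":0,"claw":0},
    {"dx":-4.6,"dy":-12,"dz":0,"yaw":0,"claw":0},
  ],
)

```text
time_s: 16.03
position: [0.5245, 0.3759, 0.149]
orientation: [-0.004, -0.155, 0.988, 0.016]
contact_force: [0.3, 0.1, -0.9]
opening: -0.0002
grasp_force: 0.0
```

```bash
python3 -c "
from h import *
s=bot.get_state();print(hood(s['position']),s['contact_force'])"
```

```text
[-0.08235883 -0.00384683  0.14904339] [ 0.26149852  0.12079704 -0.87283327]
```

Request:
carry_out(
  moves=[
    {"dx":-0.2,"dy":0,"dz":0,"yaw":0,"claw":0},
    {"dx":-0.32,"dy":0,"dz":0,"yaw":0,"claw":0},
    {"dx":-0.38,"dy":0,"dz":-0.1,"yaw":0,"claw":0},
    {"dx":-0.42,"dy":0,"dz":-0.2,"yaw":0,"claw":0},
    {"dx":-0.42,"dy":0,"dz":-0.2,"yaw":0,"claw":0},
  ],
)

```text
time_s: 16.45
position: [0.5274, 0.3777, 0.1512]
orientation: [-0.004, -0.156, 0.988, 0.016]
contact_force: [-2.4, -2.2, -2.1]
opening: -0.0002
grasp_force: 1.8
```

Request:
carry_out(
  moves=[
    {"dx":2,"dy":0,"dz":0,"yaw":0,"claw":0},
    {"dx":5,"dy":2,"dz":0,"yaw":0,"claw":0},
    {"dx":5,"dy":6,"dz":0,"yaw":0,"claw":0},
    {"dx":5,"dy":10,"dz":0,"yaw":0,"claw":0},
    {"dx":5,"dy":12,"dz":0,"yaw":0,"claw":0},
    {"dx":5,"dy":12,"dz":0,"yaw":0,"claw":0},
  ],
)

```text
time_s: 16.95
position: [0.4415, 0.4803, 0.1553]
orientation: [-0.004, -0.157, 0.987, 0.017]
contact_force: [0.6, 0.6, -0.1]
opening: -0.0
grasp_force: 0.0
```

```bash
for i in 1 2 3; do python3 m2.py | awk '/N -/{print} /rail/&&/\[/{if($1>403){}; a=$NF; if(a>.1700&&a<.174){s+=a;n++}} /y -/&&$1>388&&$1<398{t+=$NF;k++} END{print s/n,t/k}'; done
```

```text
front N -0.12625826194798107 94 top N -0.12445510097045748
red N -0.11722850746674877
0.171533 0.169611
front N -0.12632454997420992 94 top N -0.12556351393967088
red N -0.11736993919504171
0.171483 0.169589
front N -0.12622273993275465 93 top N -0.12499878316327225
red N -0.11691651898559527
0.171525 0.1694
```

It barely moved at 2.4 N. Repeating with slightly more reach.

Request:
carry_out(
  moves=[
    {"dx":0,"dy":-4,"dz":0,"yaw":0,"claw":0},
    {"dx":0,"dy":-8,"dz":0,"yaw":0,"claw":0},
    {"dx":0,"dy":-12,"dz":0,"yaw":0,"claw":0},
    {"dx":-2,"dy":-12,"dz":0,"yaw":0,"claw":0},
    {"dx":-3.5,"dy":-12,"dz":0,"yaw":0,"claw":0},
    {"dx":-4.3,"dy":-12,"dz":0,"yaw":0,"claw":0},
    {"dx":-4.6,"dy":-12,"dz":0,"yaw":0,"claw":0},
    {"dx":-4.6,"dy":-12,"dz":0,"yaw":0,"claw":0},
  ],
)

```text
time_s: 17.77
position: [0.5248, 0.3756, 0.151]
orientation: [-0.004, -0.155, 0.988, 0.016]
contact_force: [-0.8, 1.1, -0.3]
opening: -0.0003
grasp_force: 0.0
```

Request:
carry_out(
  moves=[
    {"dx":-0.25,"dy":0,"dz":0,"yaw":0,"claw":0},
    {"dx":-0.42,"dy":0,"dz":0,"yaw":0,"claw":0},
    {"dx":-0.48,"dy":0,"dz":-0.1,"yaw":0,"claw":0},
    {"dx":-0.55,"dy":0,"dz":-0.2,"yaw":0,"claw":0},
    {"dx":-0.55,"dy":0,"dz":-0.2,"yaw":0,"claw":0},
  ],
)

```text
time_s: 18.18
position: [0.5282, 0.3777, 0.153]
orientation: [-0.005, -0.156, 0.988, 0.016]
contact_force: [-4.6, -3.5, 0.7]
opening: 0.0004
grasp_force: 3.0
```

Request:
carry_out(
  moves=[
    {"dx":2,"dy":0,"dz":0,"yaw":0,"claw":0},
    {"dx":5,"dy":2,"dz":0,"yaw":0,"claw":0},
    {"dx":5,"dy":6,"dz":0,"yaw":0,"claw":0},
    {"dx":5,"dy":10,"dz":0,"yaw":0,"claw":0},
    {"dx":5,"dy":12,"dz":0,"yaw":0,"claw":0},
    {"dx":5,"dy":12,"dz":0,"yaw":0,"claw":0},
  ],
)

```text
time_s: 18.68
position: [0.4425, 0.4806, 0.1573]
orientation: [-0.004, -0.158, 0.987, 0.017]
contact_force: [0.6, 0.3, 0.6]
opening: 0.0005
grasp_force: 0.0
```

```bash
for i in 1 2 3; do python3 m2.py | awk '/N -/{print} /rail/&&/\[/{if($1>403){}; a=$NF; if(a>.1700&&a<.174){s+=a;n++}} /y -/&&$1>388&&$1<398{t+=$NF;k++} END{print s/n,t/k}'; done
```

```text
front N -0.12607799749311796 92 top N -0.124995289517189
red N -0.11722856802816323
0.171383 0.171611
front N -0.1265315426766424 97 top N -0.125388056998492
red N -0.11727477504122726
0.171617 0.171644
front N -0.1263826593408272 94 top N -0.12493393501468744
red N -0.11706926614209812
0.171508 0.171544
```

Pointer 0.1716 against line 0.1715: level. The hand is clear and the contact force is about zero, so I'm handing in.

```bash
python3 -c "
from h import *
print(bot.sign_off())"
```

```text
the job is handed in; nothing more can be done
None
```

The fan button is pressed fully in, and after that the sash was pushed up until its pointer is level with the marker, within a few tenths of a millimetre by camera; the hand is clear and the job is handed in at about 19 s.

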